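Put the copper-tape rolls away by size

TASK

Clear the four rolls of copper tape off the cutting mat: put the largest roll into the largest square tray, the next largest into the next largest tray, and so on down to the smallest roll in the smallest tray, each lying flat on its tray's floor the same way up as it lay on the mat. Leave the buzzer and the battery pack where they lie.

Things in the scene. Friction and masses are not known exactly. Their poses are not given: they have to be found in the camera images.
- roll_a: the largest roll of copper-foil tape: a plain copper-coloured ring lying flat on the mat, outside diameter 66 mm, 28 mm high, with an open bore of about 23 mm through it (all four rolls have the same bore and height and differ in outside diameter only). Loose, under 0.2 kg. Origin: centre of its underside; z up along the bore.
- roll_b: the second largest roll of copper-foil tape: a plain copper-coloured ring lying flat on the mat, outside diameter 54 mm, 28 mm high, with an open bore of about 23 mm through it (all four rolls have the same bore and height and differ in outside diameter only). Loose, under 0.2 kg. Origin: centre of its underside; z up along the bore.
- roll_c: the third largest roll of copper-foil tape: a plain copper-coloured ring lying flat on the mat, outside diameter 42 mm, 28 mm high, with an open bore of about 23 mm through it (all four rolls have the same bore and height and differ in outside diameter only). Loose, under 0.2 kg. Origin: centre of its underside; z up along the bore.
- roll_d: the smallest roll of copper-foil tape: a plain copper-coloured ring lying flat on the mat, outside diameter 30 mm, 28 mm high, with an open bore of about 23 mm through it (all four rolls have the same bore and height and differ in outside diameter only). Loose, under 0.2 kg. Origin: centre of its underside; z up along the bore.
- tray_a: the largest of the four shallow square grey plastic trays, place for the largest roll: 90 x 90 mm outside, 84 x 84 mm inside, walls 3 mm thick, rim 12 mm above the table, floor 3 mm thick, open at the top. Fixed to the table. Origin: centre of its underside, on the table; x and y along its sides, z up.
- tray_b: the second largest of the four shallow square grey plastic trays, place for the second largest roll: 78 x 78 mm outside, 72 x 72 mm inside, walls 3 mm thick, rim 12 mm above the table, floor 3 mm thick, open at the top. Fixed to the table. Origin: centre of its underside, on the table; x and y along its sides, z up.
- tray_c: the third largest of the four shallow square grey plastic trays, place for the third largest roll: 66 x 66 mm outside, 60 x 60 mm inside, walls 3 mm thick, rim 12 mm above the table, floor 3 mm thick, open at the top. Fixed to the table. Origin: centre of its underside, on the table; x and y along its sides, z up.
- tray_d: the smallest of the four shallow square grey plastic trays, place for the smallest roll: 54 x 54 mm outside, 48 x 48 mm inside, walls 3 mm thick, rim 12 mm above the table, floor 3 mm thick, open at the top. Fixed to the table. Origin: centre of its underside, on the table; x and y along its sides, z up.
- buzzer: bystander, to be left alone: black round buzzer, a solid disc 40 mm across and 14 mm high with two flat lugs (62 mm over the lugs, along x). Loose. Origin: centre of its underside.
- battery_pack: bystander, to be left alone: black open battery holder with two blue cells, 62 (x) x 34 (y) x 18 mm high. Loose. Origin: centre of its underside.

How it is judged:
At the end, for the whole second after the job is handed in: Each of the four rolls lies flat (within 0.1 rad, same way up) on the floor of the tray of its own size rank, centre within 14 mm of the tray's centre, underside less than 7 mm above the table, released and at rest; buzzer and battery pack are within 30 mm of where they started (horizontal distance between roll_a and tray_a below 0.014 m and z of roll_a in the frame of tray_a below 0.007 m and angle between each of roll_a, roll_b, roll_c, roll_d's own z axis and vertical below 0.1 rad and linear speed of each of roll_a, roll_b, roll_c, roll_d below 0.01 m/s and angular speed of each of roll_a, roll_b, roll_c, roll_d below 0.1 rad/s and horizontal distance between roll_b and tray_b below 0.014 m and z of roll_b in the frame of tray_b below 0.007 m and horizontal distance between roll_c and tray_c below 0.014 m and z of roll_c in the frame of tray_c below 0.007 m and horizontal distance between roll_d and tray_d below 0.014 m and z of roll_d in the frame of tray_d below 0.007 m and distance of each of buzzer, battery_pack from where it was at the start of the episode below 0.03 m); the robot touches nothing.
It fails at once if the buzzer is pushed or carried more than 30 mm away (distance of buzzer from where it was at the start of the episode above 0.03 m).
It fails at once if the battery pack is pushed or carried more than 30 mm away (distance of battery_pack from where it was at the start of the episode above 0.03 m).
It also fails if it takes over 77 s, if anything falls off the work surface, if the arm or the gripper's body presses on something with over 40 N, if the wrist force passes 120 N, or if a joint passes its speed limit or range.

ROBOT

A 6-joint arm with a two-finger parallel gripper is mounted at the origin on the work surface. World frame = base frame: x ahead of the robot, y to its left, z up, the work surface at z = 0. Lengths are in m, angles in rad, forces in N, time in s.
With the tool pointing down it reaches from about 0.375 to 0.925 m from the base axis. Payload 5.7 kg.
Tool frame: the origin (TCP) lies on the centre line of the jaws, within the pads' length; the fingertips stand 19 mm ahead of it and the grasp point (between the pads) is the TCP (tcp_to_tips is the z of the fingertips in the tool frame, in m); z points along the fingers, y is the line along which they close (so a half turn about z gives the same grasp; the last joint's range is limited). The gripper opens to 85 mm and grips with 20 to 120 N. Pads are 22 mm wide; open, the fingers measure 114 mm over their backs; the gripper's body (76 mm by 85 mm) begins 54 mm behind the grasp point. The pads swing forward as they close: fully open they stand 13 mm farther back than shut.
Start: joints at [1.129, 0.359, 1.51, -0, 1.272, -0.115], TCP at [0.193, 0.568, 0.25] pointing down, gripper open.
Joint ranges: [-2.97, 2.97], [-1.01, 2.36], [0.21, 2.38], [-0.96, 4.11], [0.2, 2.71], [-2.98, 2.98]. Speed limits (rad/s): [2.39, 2.39, 3.14, 3.14, 3.14, 3.14].

INTERFACE

Orientations are given as a unit quaternion [w, x, y, z].
In Python, from station import observe, snapshot, job_done, boxes_of, cut_out, pinpoint, tcp_to_tips gives the robot as it stands. The module is installed in compiled form; this text tells all that it offers.
- The arm moves only by the shell command python3 -m inch 'ROWS'. ROWS is JSON, one flat list of numbers, 7 for each row, row after row: the closure in counts, from 0 (fully open) to 255 (shut), then the shift along the tool's x, y, z in cm, then the turn, a rotation vector about the tool's x, y, z in rad. A call has exactly 10 rows; each row is the pose to reach, as a shift and turn from the pose commanded when the call began, along the tool's axes at that moment; what a row does not reach only later rows make up. A row lasts 1/10 s, in which the tool goes at most 50 mm and 8.59 degrees, less where a joint would pass 70% of its speed; a pose out of reach is approached as far as the arm can. A call with a gripper value outside its range is refused whole. The fingers move at their own pace and stop on an object; the grip force is fixed at half the most. Time passes only in rows, so rows that repeat a pose let the fingers close, or fill a call up. It gives the time, the measured TCP pose, the force, the opening and the grip force at its end, in the units of the state.
- observe(): the state, without advancing time (a new reading comes with each control period).
- snapshot(name): name is "scene" or "top" or "wrist"; returns a dict with "image" (420x560x3 uint8, red, green, blue), "mtx" (3x3 intrinsics, pixels), "extrinsics" (4x4, takes a point from world to camera coordinates); the wrist camera has in their place "T_tool_cam" (4x4, takes a point from camera to tool coordinates, whose origin is the TCP and whose axes are the flange's). Camera axes: x right, y down, z forward; pixel columns grow to the right and rows downward; lengths in m; the calibration is good to about 2 mm. A picture is of the moment at which its call begins: read the wrist's pose just before it. There is no depth.
- job_done(): hands the job in; it is judged then, once.
Trained networks look in the newest picture that a camera, given by its name, has taken for a name from the list of things; names that differ only in an ending like _2 or _b are one class to them, and where a whole thing is asked for, a point or a joint stands for the part that bears it (a point fixed in the world has none). Each returns a list of dicts, best first, with "score" (0 to 1); they miss things now and then, are a little off and sometimes report something else, mostly with a low value. They report only what shows in the picture. A call takes as long as a camera call.
- boxes_of(camera, name): "box" ([left, top, right, bottom] as shares, 0 to 1, of the picture: columns of its width, rows of its height, round what is visible of it).
- cut_out(camera, name): "pixels" (420x560 bool, what is visible of it) and "box" ([left, top, right, bottom] as shares, 0 to 1, of the picture: columns of its width, rows of its height, round what is visible of it).
- pinpoint(camera, name): "xy" ([column, row] as shares, 0 to 1, of the picture: columns of its width, rows of its height: a listed point, or the origin of a listed thing).
The state is a dict: "clock": time; "joints": joint angles; "qd": joint speeds; "tau": joint torques, N m; "tcp_pos": TCP position; "ee_rot": TCP orientation; "force": force on the tool from outside, world axes, zero at the start; "torque": the same for the moment, N m; "width": opening from 0.0 (shut) to 1.0 (fully open); "finger_force": force on a finger pad.
Only numpy, scipy, OpenCV 4.12 (cv2) and the standard library are available. Lean on these libraries where they do the work, as an engineer would, in place of code of your own. Each camera call takes 0.05 s, during which the arm holds its last target. There are 200 camera calls.

## Working session

There is one attempt and no reset: what is moved stays moved. The work goes in short steps, Python scripts to look and compute and a shell command to move; the robot and the scene stay as the last step left them, time stands still between calls to the robot, and variables do not carry over. Pictures are saved under pics/ and viewed, at most 14 in all, crops included, and the job is handed in when it is done.

```bash
mkdir -p pics; cat > h.py <<'E'
import numpy as np, cv2
from station import *
def save(n,f):
    s=snapshot(n); cv2.imwrite('pics/'+f,s['image'][:,:,::-1]); return s
def ray(s,u,v):
    E=np.array(s['extrinsics']);K=np.array(s['mtx'])
    d=E[:3,:3].T@np.linalg.inv(K)@[u,v,1]; return -E[:3,:3].T@E[:3,3],d
def onz(s,u,v,z):
    c,d=ray(s,u,v); return c+d*(z-c[2])/d[2]
E
python3 - <<'E'
from h import *
o=observe(); print({k:np.round(v,3) for k,v in o.items()}, tcp_to_tips)
for c in ('top','scene'):
    s=save(c,c+'0.png'); print(c,np.round(ray(s,280,210),3).tolist())
    for n in ('roll_a','tray_a','buzzer','battery_pack'):
        for r in cut_out(c,n):
            b=np.array(r['box'])*[560,420,560,420]; 
            ys,xs=np.nonzero(r['pixels'])
            z={'r':.028,'t':.012,'b':.01}[n[0]]
            print(n,round(r['score'],2),b.round(),xs.size,(xs.mean().round(1),ys.mean().round(1)),onz(s,xs.mean(),ys.mean(),z).round(3))
a=cv2.imread('pics/top0.png')
E
```

```text
{'clock': np.float64(0.0), 'joints': array([ 1.129,  0.36 ,  1.511,  0.   ,  1.272, -0.115]), 'qd': array([ 0.001,  0.001, -0.001,  0.   , -0.001, -0.001]), 'tau': array([-1.0000e-03, -5.2763e+01, -2.7861e+01, -0.0000e+00,  1.3000e-02,
       -0.0000e+00]), 'tcp_pos': array([0.192, 0.568, 0.249]), 'ee_rot': array([-0.   ,  0.163,  0.987, -0.001]), 'force': array([-0.128,  0.195,  0.514]), 'torque': array([ 0.039,  0.016, -0.007]), 'finger_force': np.float64(0.0), 'width': np.float64(0.998)} 0.019
top [[0.395, -0.011, 1.051], [0.124, 0.033, -0.992]]
roll_a 0.87 [351. 241. 382. 271.] 509 (np.float64(366.1), np.float64(253.1)) [ 0.434 -0.148  0.028]
roll_a 0.74 [198. 161. 234. 197.] 860 (np.float64(214.2), np.float64(179.5)) [0.588 0.157 0.028]
roll_a 0.7 [129. 242. 165. 270.] 523 (np.float64(145.8), np.float64(254.9)) [0.437 0.294 0.028]
roll_a 0.57 [425. 245. 449. 260.] 303 (np.float64(436.3), np.float64(251.8)) [ 0.434 -0.287  0.028]
roll_a 0.5 [362. 171. 375. 184.] 86 (np.float64(366.0), np.float64(175.5)) [ 0.591 -0.153  0.028]
tray_a 0.77 [275. 237. 308. 270.] 700 (np.float64(290.
[... 885 characters left out ...]
8]
roll_a 0.29 [241. 189. 270. 214.] 568 (np.float64(254.8), np.float64(201.2)) [ 0.455 -0.011  0.028]
tray_a 0.94 [242. 188. 272. 216.] 580 (np.float64(254.7), np.float64(201.4)) [ 0.442 -0.002  0.012]
tray_a 0.84 [278. 226. 332. 271.] 1435 (np.float64(305.6), np.float64(246.1)) [ 0.598 -0.003  0.012]
tray_a 0.76 [132. 315. 211. 392.] 3439 (np.float64(171.3), np.float64(351.7)) [ 0.609 -0.305  0.012]
tray_a 0.7 [383. 168. 417. 199.] 702 (np.float64(399.5), np.float64(180.1)) [0.604 0.287 0.012]
buzzer 0.75 [304. 166. 319. 185.] 226 (np.float64(308.5), np.float64(175.8)) [0.458 0.143 0.01 ]
battery_pack 0.84 [340. 135. 358. 153.] 259 (np.float64(347.3), np.float64(145.4)) [0.442 0.294 0.01 ]
```

View pics/top0.png

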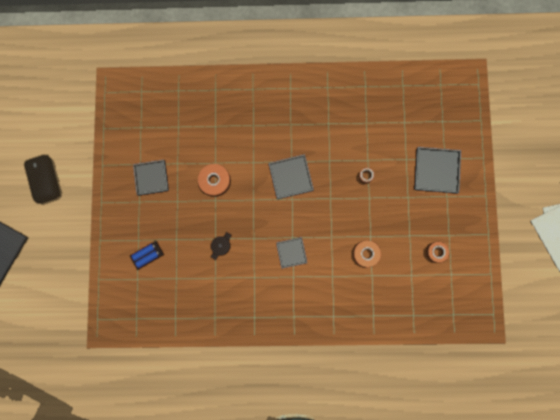

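View pics/scene0.png

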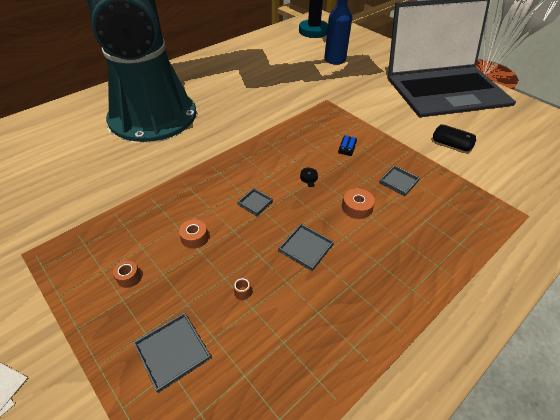

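The top view shows all ten things. Rolls: A (214,180), B (366,254), C (438,252), D (366,175). Trays by size: A (437,170), B (290,177), C (151,178), D (291,252). The buzzer is at (221,245) and the battery pack at (146,255). The scene view agrees, with roll A at (358,203) and tray A at (171,352). The networks also give one false "roll" on the battery pack.

Next I triangulate from the two views.

```bash
python3 - <<'E'
from h import *
from itertools import product
S={c:snapshot(c) for c in('top','scene')}
for n in('roll_a','tray_a'):
    P={c:pinpoint(c,n) for c in S}
    for p,q in product(P['top'],P['scene']):
        r=[ray(S[c],*(np.array(t['xy'])*[560,420])) for c,t in(('top',p),('scene',q))]
        d=[x[1]/np.linalg.norm(x[1]) for x in r]
        A=sum(np.eye(3)-np.outer(e,e) for e in d); b=sum((np.eye(3)-np.outer(e,e))@x[0] for e,x in zip(d,r))
        X=np.linalg.solve(A,b); res=max(np.linalg.norm(np.cross(e,X-x[0])) for e,x in zip(d,r))
        if res<.006 and abs(X[2])<.06: print(n,X.round(4),'res',res.round(4),round(p['score'],2),round(q['score'],2),(np.array(p['xy'])*[560,420]).round())
w=snapshot('wrist'); print(np.round(w['T_tool_cam'],3).tolist(),np.round(w['mtx'],1).tolist())
E
```

```text
roll_a [ 0.4278 -0.1446 -0.0026] res 0.0012 0.95 0.66 [362. 256.]
roll_a [ 0.4254 -0.2926 -0.0099] res 0.0011 0.79 0.9 [435. 257.]
roll_a [ 0.5854  0.1619 -0.0111] res 0.0054 0.66 0.83 [213. 182.]
roll_a [ 0.5933 -0.1583  0.0031] res 0.0041 0.5 0.89 [369. 178.]
tray_a [ 0.5922 -0.0013  0.0008] res 0.0022 0.84 0.66 [292. 179.]
tray_a [ 4.404e-01  7.200e-03 -2.000e-04] res 0.006 0.79 0.62 [286. 250.]
tray_a [ 0.6017 -0.3033 -0.0012] res 0.0002 0.77 0.68 [436. 172.]
tray_a [0.5978 0.2934 0.0018] res 0.0009 0.66 0.79 [152. 179.]
[[-0.0, -0.945, -0.327, 0.086], [1.0, -0.0, 0.001, -0.0], [-0.001, -0.327, 0.945, -0.123], [0.0, 0.0, 0.0, 1.0]] [[376.8, 0.0, 275.7], [0.0, 376.8, 199.8], [0.0, 0.0, 1.0]]
```

```bash
cat >> h.py <<'E'
from scipy.spatial.transform import Rotation as Ro
from scipy.optimize import least_squares
R={'a':.033,'b':.027,'c':.021,'d':.015}; W={'a':.045,'b':.039,'c':.033,'d':.027}
def tool(o):
    q=o['ee_rot']; T=np.eye(4); T[:3,:3]=Ro.from_quat([*q[1:],q[0]]).as_matrix(); T[:3,3]=o['tcp_pos']; return T
def shift(*p):
    T=tool(observe()); print('shift cm to',np.round(p,4),':',(T[:3,:3].T@(np.array(p)-T[:3,3])*100).round(2))
def wrist(kind,k,guess,f=None,z0=0.):
    """fit the x,y of a roll/tray to its cut-out hull in the wrist picture"""
    T=tool(observe()); s=snapshot('wrist'); E=np.linalg.inv(T@np.array(s['T_tool_cam'])); K=np.array(s['mtx'])
    if f: cv2.imwrite('pics/'+f,s['image'][:,:,::-1])
    def pr(P):
        c=(E[:3,:3]@np.array(P).T).T+E[:3,3]; u=c@K.T; return (u[:,:2]/u[:,2:]).astype(np.float32)
    def hull(x,y,yaw=0):
        a=np.linspace(0,2*np.pi,60)if kind=='roll' else np.pi/4+yaw+np.arange(4)*np.pi/2
        r=R[k] if kind=='roll' else W[k]*2**.5; h=.028 if kind=='roll' else .012
        P=[[x+r*np.cos(t),y+r*np.sin(t),z0+z] for t in a for z in(0,h)]
        return cv2.convexHull(pr(P))
    def cen(h):
        m=cv2.moments(h); return np.array([m['m10']/m['m00'],m['m01']/m['m00']]),m['m00']
    best=[]
    for r in cut_out('wrist',kind+'_'+k):
        pts=np.argwhere(r['pixels'])[:,::-1].astype(np.int32)
        if len(pts)<50: continue
        n,l,st,_=cv2.connectedComponentsWithStats(r['pixels'].astype(np.uint8)); i=1+st[1:,4].argmax()
        pts=np.argwhere(l==i)[:,::-1].astype(np.int32)
        c,A=cen(cv2.convexHull(pts)); 
        sol=least_squares(lambda p:cen(hull(*p))[0]-c,guess[:2],x_scale=.01,diff_step=1e-3)
        edge=pts.min()<1 or pts[:,0].max()>558 or pts[:,1].max()>418
        print(kind,k,'score',round(r['score'],2),'px',c.round(),'xy',sol.x.round(4),'area ratio',round(A/cen(hull(*sol.x))[1],3),'CUT' if edge else '')
E
python3 -m inch '[0,-20,-10,2,0,0,0, 0,-50.7,-26.1,10,0,0,0, 0,-50.7,-26.1,10,0,0,0, 0,-50.7,-26.1,10,0,0,0, 0,-50.7,-26.1,10,0,0,0, 0,-50.7,-26.1,10,0,0,0, 0,-50.7,-26.1,10,0,0,0, 0,-50.7,-26.1,10,0,0,0, 0,-50.7,-26.1,10,0,0,0, 0,-50.7,-26.1,10,0,0,0]'
python3 - <<'E'
from h import *
wrist('roll','a',(.588,.155),'w1.png'); shift(.588,.155,.15)
E
```

```text
clock: 1.85
tcp_pos: [0.5363, 0.2126, 0.1644]
ee_rot: [0.0, 0.163, 0.987, 0.0]
force: [0.6, -0.7, 0.4]
width: 0.996
finger_force: 0.0
roll a score 0.79 px [235. 267.] xy [0.5884 0.1605] area ratio 0.932 
shift cm to [0.588 0.155 0.15 ] : [-6.38 -3.61  1.4 ]
```

```bash
python3 -m inch '[0,-6.3,-3.2,4,0,0,0, 0,-6.3,-3.2,4,0,0,0, 0,-6.3,-3.2,4,0,0,0, 0,-6.3,-3.2,4,0,0,0, 0,-6.3,-3.2,4,0,0,0, 0,-6.3,-3.2,4,0,0,0, 0,-6.3,-3.2,4,0,0,0, 0,-6.3,-3.2,4,0,0,0, 0,-6.3,-3.2,4,0,0,0, 0,-6.3,-3.2,4,0,0,0]'
python3 - <<'E'
from h import *
wrist('roll','a',(.588,.155),'w2.png'); shift(.588,.159,.027)
E
```

```text
clock: 2.95
tcp_pos: [0.5843, 0.1639, 0.1247]
ee_rot: [0.0, 0.163, 0.987, -0.0]
force: [0.1, 0.4, -0.1]
width: 1.0
finger_force: 0.0
roll a score 0.56 px [273. 216.] xy [0.5886 0.1602] area ratio 0.953 
shift cm to [0.588 0.159 0.027] : [-0.5  -0.33  9.76]
```

View pics/w2.png

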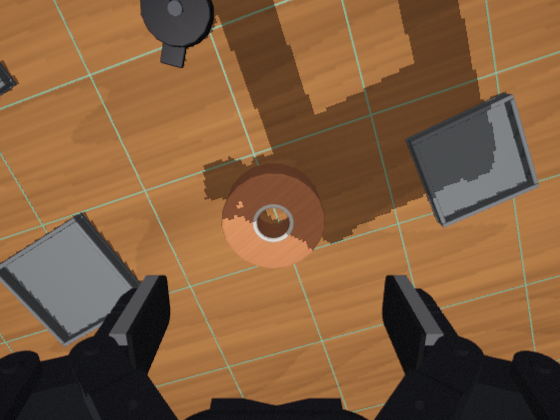

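The wrist view shows roll A's bore at (273,222). The open fingertips stand only about 7 mm ahead of the TCP. Both wrist fits agree on (0.5885, 0.160), so I grasp high enough for the fingers to stay above the tray rim.

```bash
python3 -m inch '[0,-0.5,-0.2,4,0,0,0, 0,-0.5,-0.2,8,0,0,0, 0,-0.5,-0.2,10.05,0,0,0, 0,-0.5,-0.2,10.05,0,0,0, 0,-0.5,-0.2,10.05,0,0,0, 255,-0.5,-0.2,10.05,0,0,0, 255,-0.5,-0.2,10.05,0,0,0, 255,-0.5,-0.2,10.05,0,0,0, 255,-0.5,-0.2,10.05,0,0,0, 255,-0.5,-0.2,10.05,0,0,0]'
python3 - <<'E'
from h import *
save('wrist','w3.png'); shift(.602,-.303,.10)
E
```

```text
clock: 4.05
tcp_pos: [0.5899, 0.1605, 0.0267]
ee_rot: [0.002, 0.163, 0.987, 0.0]
force: [-0.9, -1.0, 7.5]
width: 0.754
finger_force: 64.4
shift cm to [ 0.602 -0.303  0.1  ] : [-16.05 -43.49  -7.35]
```

View pics/w3.png

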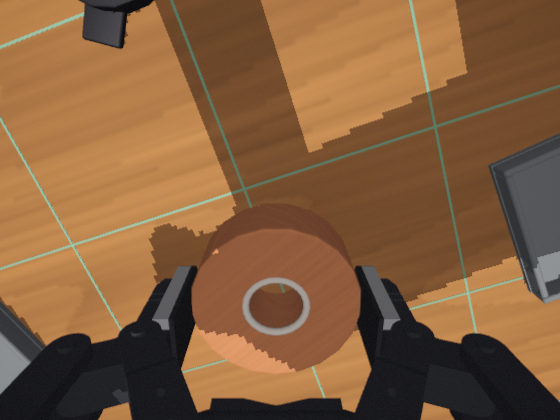

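Roll A is gripped (opening 0.754, about 64 mm) and sits square between the pads, bore at (277,305). Now I carry it to tray A.

```bash
python3 -m inch '[255,0,0,-4,0,0,0, 255,0,0,-8,0,0,0, 255,-2,-4,-8,0,0,0, 255,-4,-9,-8,0,0,0, 255,-5.5,-14,-8,0,0,0, 255,-7.5,-19,-8,0,0,0, 255,-9,-24,-8,0,0,0, 255,-10.5,-29,-8,0,0,0, 255,-12.5,-34,-8,0,0,0, 255,-14,-38.5,-8,0,0,0]'
python3 - <<'E'
from h import *
wrist('tray','a',(.602,-.303)); shift(.602,-.303,.10)
E
```

```text
clock: 5.1
tcp_pos: [0.5977, -0.2362, 0.1058]
ee_rot: [0.001, 0.163, 0.987, -0.0]
force: [1.6, 0.9, -0.7]
width: 0.749
finger_force: 67.2
tray a score 0.83 px [166. 230.] xy [ 0.589 -0.307] area ratio 0.623 
shift cm to [ 0.602 -0.303  0.1  ] : [-2.3  -5.72  0.65]
```

```bash
python3 -m inch '[255,-1.8,-4.5,0,0,0,0, 255,-1.8,-4.5,0,0,0,0, 255,-1.8,-4.5,0,0,0,0, 255,-1.8,-4.5,0,0,0,0, 255,-1.8,-4.5,0,0,0,0, 255,-1.8,-4.5,0,0,0,0, 255,-1.8,-4.5,0,0,0,0, 255,-1.8,-4.5,0,0,0,0, 255,-1.8,-4.5,0,0,0,0, 255,-1.8,-4.5,0,0,0,0]'
python3 - <<'E'
from h import *
T=tool(observe()); s=save('wrist','w4.png'); shift(.602,-.303,.03)
E=np.linalg.inv(T@np.array(s['T_tool_cam']));K=np.array(s['mtx'])
im=cv2.imread('pics/w4.png')
for i in range(4):
    a=np.pi/4+i*np.pi/2
    for yaw in(0,):
        p=K@(E[:3,:3]@[.602+.0636*np.cos(a),-.303+.0636*np.sin(a),.012]+E[:3,3]); p=p[:2]/p[2]; print(p.round())
        cv2.drawMarker(im,(int(p[0]),int(p[1])),(0,255,0),0,14,2)
cv2.imwrite('pics/w4.png',im)
E
```

```text
clock: 6.2
tcp_pos: [0.6, -0.2822, 0.1041]
ee_rot: [-0.0, 0.163, 0.987, -0.0]
force: [-0.8, 0.4, -1.3]
width: 0.753
finger_force: 67.3
shift cm to [ 0.602 -0.303  0.03 ] : [-0.86 -1.9   7.41]
[335. 270.]
[292. 139.]
[148. 187.]
[206. 309.]
```

View pics/w4.png

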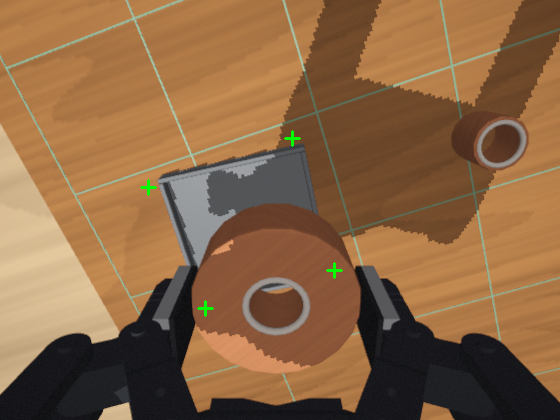

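```bash
cat >> h.py <<'E'
def corners(k,obs,guess,s,T):
    """obs: {corner index: pixel} (corner i at 45+90i deg); fits x,y,yaw of a tray rim at z=.012"""
    E=np.linalg.inv(T@np.array(s['T_tool_cam']));K=np.array(s['mtx'])
    def f(p):
        o=[]
        for i,uv in obs.items():
            a=np.pi/4+i*np.pi/2+p[2]; r=W[k]*2**.5
            c=K@(E[:3,:3]@[p[0]+r*np.cos(a),p[1]+r*np.sin(a),.012]+E[:3,3]); o+=list(c[:2]/c[2]-uv)
        return o
    q=least_squares(f,[*guess,0],x_scale=[.01,.01,.1]); print('tray',k,q.x.round(4),'res',np.round(q.fun,1)); return q.x
E
python3 - <<'E'
from h import *
T=tool(observe()); s=snapshot('wrist')
x=corners('a',{2:(161,180),1:(306,150)},(.602,-.303),s,T)
shift(x[0],x[1],.03)
E
```

```text
tray a [ 0.6054 -0.3011 -0.118 ] res [-2.3  0.7  2.2 -0.4]
shift cm to [ 0.6054 -0.3011  0.03  ] : [-1.12 -1.61  7.41]
```

```bash
python3 -m inch '[255,-1,-1.7,0,0,0,0, 255,-1,-1.7,3,0,0,0, 255,-1,-1.7,5.5,0,0,0, 255,-1,-1.7,6.5,0,0,0, 255,-1,-1.7,7.2,0,0,0, 255,-1,-1.7,7.4,0,0,0, 255,-1,-1.7,7.4,0,0,0, 255,-1,-1.7,7.4,0,0,0, 255,-1,-1.7,7.4,0,0,0, 255,-1,-1.7,7.4,0,0,0]'
```

```text
clock: 7.3
tcp_pos: [0.6044, -0.3017, 0.0309]
ee_rot: [0.001, 0.163, 0.987, -0.0]
force: [-0.3, 0.2, -2.4]
width: 0.748
finger_force: 67.3
```

```bash
python3 -m inch '[255,0,0,0.15,0,0,0, 0,0,0,0.15,0,0,0, 0,0,0,0.15,0,0,0, 0,0,0,0.15,0,0,0, 0,0,0,-3,0,0,0, 0,0,0,-7,0,0,0, 0,1,3,-9,0,0,0, 0,3,7,-9,0,0,0, 0,4.5,11,-9,0,0,0, 0,5.6,13.3,-9,0,0,0]'
python3 - <<'E'
from h import *
wrist('roll','d',(.593,-.158)); wrist('roll','a',(.604,-.302),z0=.003); save('wrist','w5.png');shift(.593,-.158,.1)
E
```

```text
clock: 8.3
tcp_pos: [0.593, -0.1547, 0.1204]
ee_rot: [-0.0, 0.162, 0.987, 0.0]
force: [0.4, -0.6, 0.8]
width: 1.001
finger_force: 0.0
roll d score 0.71 px [ 75. 287.] xy [ 0.6023 -0.3044] area ratio 3.188 
roll d score 0.64 px [ 3. 38.] xy [ 0.4482 -0.2647] area ratio 0.053 CUT
roll d score 0.55 px [278. 209.] xy [ 0.592  -0.1528] area ratio 0.954 
roll a score 0.8 px [ 3. 38.] xy [ 0.4509 -0.2616] area ratio 0.013 CUT
roll a score 0.63 px [ 74. 288.] xy [ 0.6017 -0.3013] area ratio 0.892 
roll a score 0.57 px [277. 210.] xy [ 0.5909 -0.1527] area ratio 0.22 
shift cm to [ 0.593 -0.158  0.1  ] : [ 0.11 -0.02  2.03]
```

View pics/w5.png

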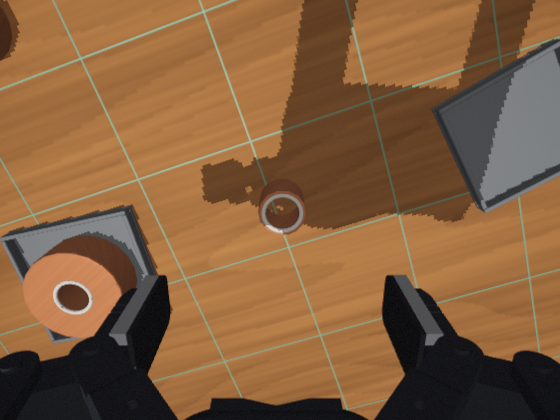

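Roll A lies flat in tray A, bore at (72,297), well inside the walls. Roll D's silhouette is centred at (282,207). The arm was still moving during that fit, so I re-measure it at rest.

```bash
python3 - <<'E'
from h import *
wrist('roll','d',(.593,-.158)); shift(.593,-.158,.029)
E
```

```text
roll d score 0.85 px [ 80. 284.] xy [ 0.6024 -0.3043] area ratio 3.245 
roll d score 0.75 px [283. 205.] xy [ 0.5918 -0.153 ] area ratio 0.922 
roll d score 0.67 px [ 5. 33.] xy [ 0.4475 -0.2661] area ratio 0.099 CUT
shift cm to [ 0.593 -0.158  0.029] : [0.13 0.05 9.11]
```

```bash
python3 -m inch '[0,0.4,0.5,4,0,0,0, 0,0.4,0.5,7.5,0,0,0, 0,0.4,0.5,9,0,0,0, 0,0.4,0.5,9,0,0,0, 255,0.4,0.5,9,0,0,0, 255,0.4,0.5,9,0,0,0, 255,0.4,0.5,9,0,0,0, 255,0.4,0.5,9,0,0,0, 255,0.4,0.5,9,0,0,0, 255,0.4,0.5,9,0,0,0]'
python3 - <<'E'
from h import *
shift(.4405,.003,.1)
E
```

```text
clock: 9.65
tcp_pos: [0.5924, -0.1519, 0.0318]
ee_rot: [0.001, 0.163, 0.987, -0.0]
force: [-1.2, 0.5, 6.6]
width: 0.32
finger_force: 58.6
shift cm to [0.4405 0.003  0.1   ] : [19.34  9.8  -6.87]
```

```bash
python3 -m inch '[255,0,0,-4,0,0,0, 255,0,0,-7.1,0,0,0, 255,4,2.5,-7.1,0,0,0, 255,8,5,-7.1,0,0,0, 255,12,7.5,-7.1,0,0,0, 255,15.5,9.8,-7.1,0,0,0, 255,15.5,9.8,-7.1,0,0,0, 255,15.5,9.8,-7.1,0,0,0, 255,15.5,9.8,-7.1,0,0,0, 255,15.5,9.8,-7.1,0,0,0]'
python3 - <<'E'
from h import *
wrist('tray','d',(.44,.003)); save('wrist','w6.png'); shift(.4405,.003,.035)
E
```

```text
clock: 10.65
tcp_pos: [0.4776, -0.0099, 0.1014]
ee_rot: [0.001, 0.163, 0.987, -0.0]
force: [-0.1, 0.1, -0.5]
width: 0.325
finger_force: 59.4
tray d score 0.97 px [274. 147.] xy [0.4373 0.0027] area ratio 0.975 
tray d score 0.63 px [  6. 411.] xy [ 0.5635 -0.255 ] area ratio 0.028 CUT
tray d score 0.57 px [300. 355.] xy [ 0.5854 -0.028 ] area ratio 0.476 
shift cm to [0.4405 0.003  0.035 ] : [3.85 0.03 6.61]
```

View pics/w6.png

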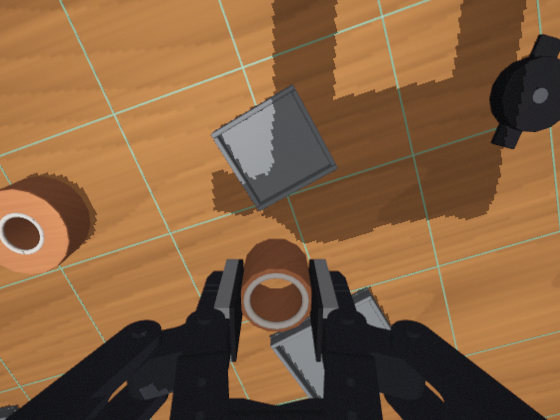

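The wrist view shows tray D whole, centred at (275,148), with roll D upright between the pads. The fit gives (0.4373, 0.0027).

```bash
python3 -m inch '[255,3,0,0,0,0,0, 255,4.1,0,2,0,0,0, 255,4.1,0,4.5,0,0,0, 255,4.1,0,6,0,0,0, 255,4.1,0,6.7,0,0,0, 255,4.1,0,6.7,0,0,0, 255,4.1,0,6.75,0,0,0, 0,4.1,0,6.75,0,0,0, 0,4.1,0,6.75,0,0,0, 0,4.1,0,6.75,0,0,0]'
python3 - <<'E'
from h import *
shift(.429,-.149,.12)
E
```

```text
clock: 11.8
tcp_pos: [0.4374, 0.0041, 0.0338]
ee_rot: [0.0, 0.163, 0.987, -0.0]
force: [-0.2, -0.4, 0.3]
width: 0.818
finger_force: 0.0
shift cm to [ 0.429 -0.149  0.12 ] : [ -4.12 -14.77  -8.62]
```

```bash
python3 -m inch '[0,0,0,0,0,0,0, 0,0,0,-3,0,0,0, 0,0,0,-7,0,0,0, 0,-1,-4,-8.6,0,0,0, 0,-2.5,-9,-8.6,0,0,0, 0,-4.1,-14,-8.6,0,0,0, 0,-4.1,-14.8,-8.6,0,0,0, 0,-4.1,-14.8,-8.6,0,0,0, 0,-4.1,-14.8,-8.6,0,0,0, 0,-4.1,-14.8,-8.6,0,0,0]'
python3 - <<'E'
from h import *
wrist('roll','b',(.429,-.149));save('wrist','w7.png'); shift(.429,-.149,.026)
E
```

```text
clock: 12.8
tcp_pos: [0.428, -0.1475, 0.1193]
ee_rot: [-0.001, 0.162, 0.987, 0.0]
force: [-0.1, -0.3, 0.2]
width: 0.996
finger_force: 0.0
roll b score 0.98 px [ 82. 279.] xy [ 0.4332 -0.2887] area ratio 0.622 
roll b score 0.97 px [276. 217.] xy [ 0.4318 -0.1486] area ratio 0.942 
roll b score 0.85 px [520. 151.] xy [0.4386 0.0039] area ratio 0.372 
shift cm to [ 0.429 -0.149  0.026] : [-0.1  -0.1   9.35]
```

View pics/w7.png

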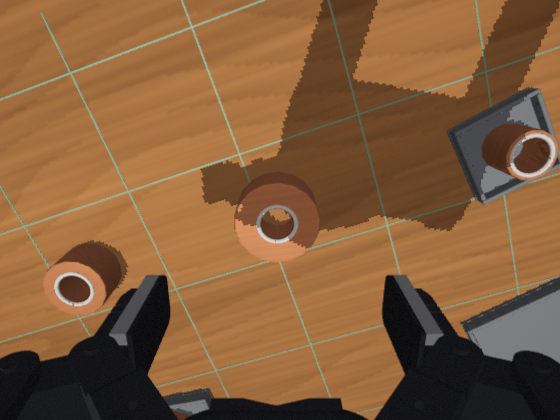

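Roll D sits in tray D (525,153). Roll B is at (276,217), fit (0.4318, -0.1486). I grasp it next.

```bash
python3 -m inch '[0,-0.35,0,4,0,0,0, 0,-0.35,0,7.5,0,0,0, 0,-0.35,0,9.25,0,0,0, 0,-0.35,0,9.25,0,0,0, 255,-0.35,0,9.25,0,0,0, 255,-0.35,0,9.25,0,0,0, 255,-0.35,0,9.25,0,0,0, 255,-0.35,0,9.25,0,0,0, 255,-0.35,0,9.25,0,0,0, 255,-0.35,0,9.25,0,0,0]'
python3 - <<'E'
from h import *
shift(.592,-.001,.1)
E
```

```text
clock: 13.95
tcp_pos: [0.4328, -0.1506, 0.0289]
ee_rot: [0.001, 0.163, 0.987, -0.0]
force: [0.1, 2.1, 8.7]
width: 0.605
finger_force: 61.0
shift cm to [ 0.592 -0.001  0.1  ] : [-10.3   19.27  -7.09]
```

```bash
python3 -m inch '[255,0,0,-4,0,0,0, 255,0,0,-7.5,0,0,0, 255,-3,3.5,-7.5,0,0,0, 255,-6,7,-7.5,0,0,0, 255,-9,11,-7.5,0,0,0, 255,-12,15,-7.5,0,0,0, 255,-15.5,19.2,-7.5,0,0,0, 255,-15.5,19.2,-7.5,0,0,0, 255,-15.5,19.2,-7.5,0,0,0, 255,-15.5,19.2,-7.5,0,0,0]'
python3 - <<'E'
from h import *
wrist('tray','b',(.592,-.001)); save('wrist','w8.png'); shift(.592,-.001,.032)
E
```

```text
clock: 14.95
tcp_pos: [0.6389, -0.0185, 0.1024]
ee_rot: [-0.001, 0.163, 0.987, -0.0]
force: [-1.0, -0.5, -1.0]
width: 0.607
finger_force: 63.7
tray b score 0.76 px [285. 133.] xy [0.5942 0.0019] area ratio 0.967 
shift cm to [ 0.592 -0.001  0.032] : [5.01 0.21 7.03]
```

View pics/w8.png

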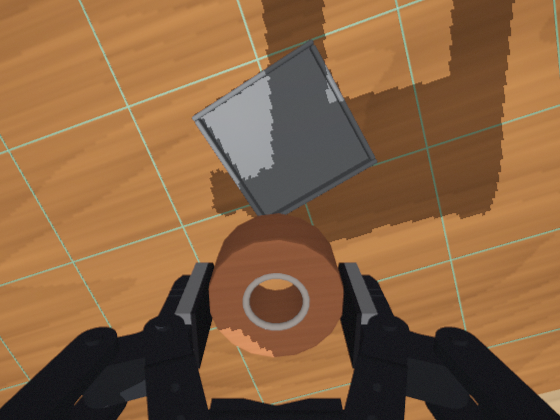

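Tray B is fully in view, centred at (285,133), with corners near (195,118), (312,42), (374,160) and (265,215). Now I place roll B.

```bash
python3 -m inch '[255,3,0.3,0,0,0,0, 255,4.9,0.5,1,0,0,0, 255,4.9,0.5,4,0,0,0, 255,4.9,0.5,6,0,0,0, 255,4.9,0.5,7,0,0,0, 255,4.9,0.5,7.05,0,0,0, 255,4.9,0.5,7.1,0,0,0, 0,4.9,0.5,7.1,0,0,0, 0,4.9,0.5,7.1,0,0,0, 0,4.9,0.5,7.1,0,0,0]'
python3 - <<'E'
from h import *
shift(.433,-.289,.12)
E
```

```text
clock: 16.1
tcp_pos: [0.5958, 0.0021, 0.0315]
ee_rot: [0.0, 0.163, 0.987, -0.0]
force: [-0.1, -0.6, 0.5]
width: 1.002
finger_force: 0.0
shift cm to [ 0.433 -0.289  0.12 ] : [  6.06 -32.8   -8.86]
```

```bash
python3 -m inch '[0,0,0,-4,0,0,0, 0,0,0,-8,0,0,0, 0,1,-4.5,-8.9,0,0,0, 0,2,-9.3,-8.9,0,0,0, 0,3,-14,-8.9,0,0,0, 0,4,-18.5,-8.9,0,0,0, 0,5,-23,-8.9,0,0,0, 0,6,-28,-8.9,0,0,0, 0,6,-32.5,-8.9,0,0,0, 0,6,-32.5,-8.9,0,0,0]'
python3 - <<'E'
from h import *
snapshot('wrist');snapshot('wrist')
wrist('roll','c',(.433,-.289)); shift(.433,-.289,.028)
E
```

```text
clock: 17.1
tcp_pos: [0.4335, -0.2919, 0.1208]
ee_rot: [0.001, 0.165, 0.986, -0.002]
force: [-0.3, 0.1, 0.8]
width: 0.998
finger_force: 0.0
roll c score 0.68 px [272. 211.] xy [ 0.433  -0.2898] area ratio 0.938 
roll c score 0.59 px [331. 390.] xy [ 0.5885 -0.2953] area ratio 1.057 CUT
shift cm to [ 0.433 -0.289  0.028] : [ 0.01 -0.4   9.21]
```

```bash
python3 -m inch '[0,0,-0.45,4,0,0,0, 0,0,-0.45,7.5,0,0,0, 0,0,-0.45,9.2,0,0,0, 0,0,-0.45,9.2,0,0,0, 255,0,-0.45,9.2,0,0,0, 255,0,-0.45,9.2,0,0,0, 255,0,-0.45,9.2,0,0,0, 255,0,-0.45,9.2,0,0,0, 255,0,-0.45,9.2,0,0,0, 255,0,-0.45,9.2,0,0,0]'
python3 - <<'E'
from h import *
shift(.597,.293,.1)
E
```

```text
clock: 18.3
tcp_pos: [0.4338, -0.291, 0.0299]
ee_rot: [0.001, 0.163, 0.987, -0.001]
force: [0.2, 2.0, 7.5]
width: 0.469
finger_force: 59.3
shift cm to [0.597 0.293 0.1  ] : [ 3.28 60.54 -7.07]
```

```bash
python3 -m inch '[255,0,0,-4,0,0,0, 255,0,0,-7.5,0,0,0, 255,0,4.5,-7.5,0,0,0, 255,0,9,-7.5,0,0,0, 255,-0.5,14,-7.5,0,0,0, 255,-0.5,19,-7.5,0,0,0, 255,-1,24,-7.5,0,0,0, 255,-1,29,-7.5,0,0,0, 255,-1.5,34,-7.5,0,0,0, 255,-1.7,39,-7.5,0,0,0]'
python3 -m inch '[255,0,4.5,0,0,0,0, 255,0,9,0,0,0,0, 255,0,13.5,0,0,0,0, 255,0,18,0,0,0,0, 255,0,21.5,0,0,0,0, 255,0,21.5,0,0,0,0, 255,0,21.5,0,0,0,0, 255,0,21.5,0,0,0,0, 255,0,21.5,0,0,0,0, 255,0,21.5,0,0,0,0]'
python3 - <<'E'
from h import *
wrist('tray','c',(.597,.293)); save('wrist','w9.png'); shift(.597,.293,.033)
E
```

```text
clock: 19.3
tcp_pos: [0.575, 0.0746, 0.1042]
ee_rot: [0.001, 0.163, 0.987, 0.0]
force: [1.0, -1.2, -0.4]
width: 0.466
finger_force: 61.0
clock: 20.3
tcp_pos: [0.6428, 0.275, 0.1032]
ee_rot: [-0.0, 0.163, 0.987, -0.0]
force: [0.1, 0.2, -0.3]
width: 0.468
finger_force: 61.1
tray c score 0.76 px [284. 135.] xy [0.5987 0.2949] area ratio 0.98 
shift cm to [0.597 0.293 0.033] : [4.91 0.18 7.02]
```

View pics/w9.png

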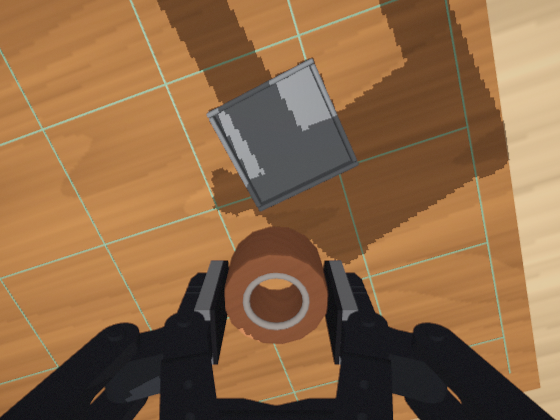

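Tray C is in full view at (284,135), with roll C upright in the grip. I place it and back off.

```bash
python3 -m inch '[255,3,0.3,0,0,0,0, 255,4.8,0.4,1,0,0,0, 255,4.8,0.4,4,0,0,0, 255,4.8,0.4,6,0,0,0, 255,4.8,0.4,7,0,0,0, 255,4.8,0.4,7.05,0,0,0, 255,4.8,0.4,7.1,0,0,0, 0,4.8,0.4,7.1,0,0,0, 0,4.8,0.4,7.1,0,0,0, 0,4.8,0.4,7.1,0,0,0]'
python3 -m inch '[0,0,0,0,0,0,0, 0,0,0,-3,0,0,0, 0,0,0,-7,0,0,0, 0,-2,-1,-10,0,0,0, 0,-4,-2,-14,0,0,0, 0,-4,-2,-14,0,0,0, 0,-4,-2,-14,0,0,0, 0,-4,-2,-14,0,0,0, 0,-4,-2,-14,0,0,0, 0,-4,-2,-14,0,0,0]'
python3 - <<'E'
from h import *
wrist('tray','c',(.597,.293)); wrist('roll','c',(.597,.293),'w10.png',z0=.003)
a=np.hstack([save('top','t.png')['image'],save('scene','s.png')['image']])[:,:,::-1]
a=np.hstack([cv2.imread('pics/w10.png')[::2,::2][:200],cv2.imread('pics/s.png')[100:420:1,100:440][:200]])
t=cv2.resize(cv2.imread('pics/t.png')[130:290,110:480],None,fx=1.67,fy=1.67)
t=cv2.copyMakeBorder(t,0,0,0,max(0,a.shape[1]-t.shape[1]),0)
cv2.imwrite('pics/fin.png',np.vstack([cv2.copyMakeBorder(a,0,0,0,max(0,t.shape[1]-a.shape[1]),0),t]))
E
```

```text
clock: 21.45
tcp_pos: [0.5991, 0.2955, 0.0324]
ee_rot: [0.0, 0.163, 0.987, 0.0]
force: [-0.4, 0.8, 0.1]
width: 0.947
finger_force: 0.0
clock: 22.45
tcp_pos: [0.629, 0.2638, 0.1705]
ee_rot: [-0.001, 0.162, 0.987, -0.001]
force: [-0.4, 0.4, -0.2]
width: 0.999
finger_force: 0.0
tray c score 0.93 px [ 13. 248.] xy [0.6117 0.0359] area ratio 0.207 CUT
tray c score 0.76 px [302. 134.] xy [0.5986 0.2948] area ratio 0.976 
roll c score 0.62 px [304. 137.] xy [0.5982 0.2951] area ratio 0.938
```

View pics/fin.png

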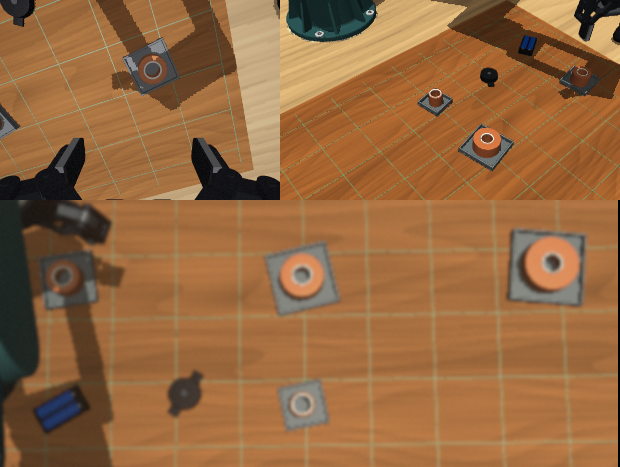

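View pics/s.png

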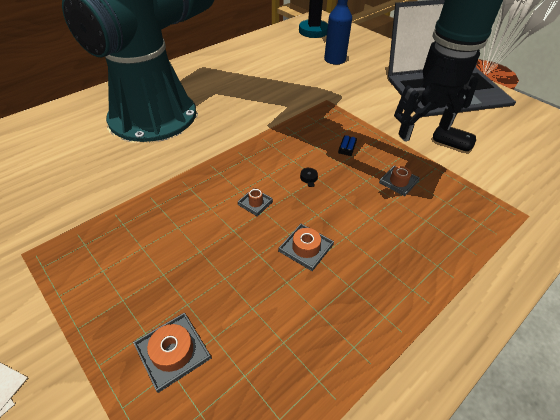

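The views show all four rolls flat and near centre in their own trays, with the buzzer and battery pack where they were. Roll A's small offset in the top view is parallax from its height.

```bash
python3 -c "
from station import *
print(job_done())"
```

```text
the job is handed in; nothing more can be done
None
```

All four rolls are in the trays of their own size, flat and close to centre in the final camera views, the buzzer and battery pack were left alone, and the job was handed in at about 22.6 s; no verdict was returned.

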